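Stand the toppled bench power supply back on its feet

TASK

The bench power supply has been knocked over onto its side. Swing it back up so that it stands on its four rubber feet on the bench, letting it down gently rather than letting it drop or flop over. Leave the bottle, the tape roll and the charger where they are, and let go of the supply.

Things in the scene. Friction and masses are not known exactly. Their poses are not given: they have to be found in the camera images.
- power_supply: Light grey box 170 deep (x), 84 wide (y), case 140 high (z 8..148), 0.68-0.98 kg, lying flat on its left (+y) face. Origin: centre of the underside, level with the foot soles; 42 above the bench while lying. +z its own up, feet to handle (level while lying); -x front, knobs and terminals stand out 15. Four round rubber feet: 18 diameter, 8 high, centres x +-65, y +-28.
- carry_handle (a point): Middle of the rigid, fixed carrying handle's bar, on its axis: (0, 0, 192.5) in the supply's frame. Black round bar, 13 in diameter, along the supply's x between two posts of the same thickness at x +-60 (107 free between them), 38 free between bar and case top. Lying: bar level, axis 42 above the bench, 35 free beneath it.
- base_edge (a point): Middle of the case's lower long edge, at (0, 42, 8) in the supply's frame, resting on the bench while it lies. The supply turns upright about this edge for the first 32 degrees, then about the outer edges of the two +y feet (y 37, z 0). It grips the mat and hardly slides.
- middle (a point): Centre of the case and very nearly its centre of mass, (0, 0, 79) in the supply's frame. Swung up, the supply balances at about 65 degrees of turn; from there it falls onto its feet unless held back.
- bottle: White plastic screw-cap bottle standing on the bench, 66 in diameter, 150 high; origin at the centre of its underside. Bystander.
- tape_roll: Roll of tan tape lying flat, 92 outer diameter, 24 high; origin at the centre of its underside. Bystander.
- charger: Flat black USB charger block, 60 x 90 x 26 high; origin at the centre of its underside. Bystander.
Not all that is in view belongs to the job. There is more than one size of the power_supply; the one meant has the size given above.

How it is judged:
By the outcome, as a careful person would: the job done as asked, in the order asked, and still so for the second after the job is handed in, with the robot touching nothing.
It also fails if it takes over 51 s, if anything falls off the work surface, if the arm or the gripper's body presses on something with over 40 N, if the wrist force passes 120 N, or if a joint passes its speed limit or range.

ROBOT

A 7-joint arm with a two-finger parallel gripper is mounted at the origin on the work surface. World frame = base frame: x ahead of the robot, y to its left, z up, the work surface at z = 0. Lengths are in m, angles in rad, forces in N, time in s.
With the tool pointing down it reaches from about 0.35 to 0.9 m from the base axis. Payload 8.1 kg.
Tool frame: the origin (TCP) lies at the very end of the fingers, on their centre line; the grasp point (between the pads) lies 19 mm behind it; z points along the fingers, y is the line along which they close (so a half turn about z gives the same grasp; the last joint's range is limited). The gripper opens to 92 mm and grips with 3 to 60 N. Pads are 19 mm wide; open, the fingers measure 130 mm over their backs; the gripper's body (75 mm by 190 mm) begins 47 mm behind the grasp point.
Start: joints at [-1.234, 0.434, 0.025, 1.573, -0.012, 1.134, -0.075], TCP at [0.266, 0.566, 0.227] pointing down, gripper open.
Joint ranges: [-2.62, 2.62], [-0.44, 2.09], [-1.27, 1.32], [0.08, 2.57], [-1.32, 4.46], [0.12, 2], [-2.74, 2.74]. Speed limits (rad/s): [2.22, 2.22, 3.01, 3.01, 3.14, 3.14, 3.14].

INTERFACE

Orientations are given as a rotation vector (axis times angle).
In Python, from cell import observe, get_image, sign_off, find_in, trace, place_of gives the robot as it stands. The module is installed in compiled form; this text tells all that it offers.
- The arm moves only by the shell command python3 -m handwheel 'ROWS' [OPENING] [FORCE]. ROWS is JSON, a list of rows, each a list of 6 numbers: the shift along the tool's x, y, z each as a share of 0.02 m, from -1 to 1, then the turn, a rotation vector about the tool's x, y, z each as a share of 4 degrees, from -1 to 1. A call has 1 to 8 rows; each row shifts and turns the commanded pose from where the row before left it, along the tool's axes as they then stand; what a row does not reach is not made up. A row lasts 1/12 s, in which the tool goes at most 41.7 mm and 7.16 degrees, less where a joint would pass 70% of its speed; a pose out of reach is approached as far as the arm can. A call with a number of a shift or a turn outside -1 to 1 is refused whole. A call with a gripper value outside its range is refused whole. OPENING is the opening, from 0 (shut) to 1 (fully open), set as the call begins (- or left out, the last holds). The fingers move at their own pace and stop on an object; FORCE is the grip in N (left out, the last holds). Time passes only in rows, so rows that do not move let the fingers close. It gives the time, the measured TCP pose, the force, the opening and the grip force at its end, in the units of the state.
- observe(): the state, without advancing time (a new reading comes with each control period).
- get_image(name): name is "scene" or "top"; returns a dict with "image" (400x640x3 uint8, red, green, blue), "fx", "fy", "cx", "cy" (pixels), "position" and "orientation" of the camera in the world. Camera axes: x right, y down, z forward; pixel columns grow to the right and rows downward; lengths in m; the calibration is good to about 2 mm. A picture is of the moment at which its call begins. There is no depth.
- sign_off(): hands the job in; it is judged then, once.
Trained networks look in the newest picture that a camera, given by its name, has taken for a name from the list of things; names that differ only in an ending like _2 or _b are one class to them, and where a whole thing is asked for, a point or a joint stands for the part that bears it (a point fixed in the world has none). Each returns a list of dicts, best first, with "score" (0 to 1); they miss things now and then, are a little off and sometimes report something else, mostly with a low value. They report only what shows in the picture. A call takes as long as a camera call. They do not tell look-alikes from the thing itself.
- find_in(label, camera): "rect" ([centre column, centre row, width, height] as shares, 0 to 1, of the picture: columns of its width, rows of its height, round what is visible of it).
- trace(label, camera): "region" (400x640 bool, what is visible of it) and "rect" ([centre column, centre row, width, height] as shares, 0 to 1, of the picture: columns of its width, rows of its height, round what is visible of it).
- place_of(label, camera): "point" ([column, row] as shares, 0 to 1, of the picture: columns of its width, rows of its height: a listed point, or the origin of a listed thing).
The state is a dict: "clock": time; "joints": joint angles; "dq": joint speeds; "joint_efforts": joint torques, N m; "position": TCP position; "ee_rot": TCP orientation; "force": force on the tool from outside, world axes, zero at the start; "ft_torque": the same for the moment, N m; "width": opening from 0.0 (shut) to 1.0 (fully open); "gripper_force": force on a finger pad.
Only numpy, scipy, OpenCV 4.12 (cv2) and the standard library are available. Lean on these libraries where they do the work, as an engineer would, in place of code of your own. Each camera call takes 0.05 s, during which the arm holds its last target. There are 200 camera calls.

## Working session

There is one attempt and no reset: what is moved stays moved. The work goes in short steps, Python scripts to look and compute and a shell command to move; the robot and the scene stay as the last step left them, time stands still between calls to the robot, and variables do not carry over. Pictures are saved under pics/ and viewed, at most 10 in all, crops included, and the job is handed in when it is done.

```bash
mkdir -p pics; cat > h.py <<'E'
import numpy as np,cv2
from scipy.spatial.transform import Rotation as R
from cell import *
def rotm(o):
    o=np.array(o,float)
    if o.shape==(3,3): return o
    return R.from_rotvec(o).as_matrix() if o.size==3 else R.from_quat(o).as_matrix()
def ray(im,u,v):
    d=rotm(im["orientation"])@np.array([(u-im["cx"])/im["fx"],(v-im["cy"])/im["fy"],1]); return np.array(im["position"]),d
def at(im,u,v,z):
    p,d=ray(im,u,v); return p+d*(z-p[2])/d[2]
def proj(im,P):
    q=rotm(im["orientation"]).T@(np.array(P)-im["position"]); return im["fx"]*q[0]/q[2]+im["cx"],im["fy"]*q[1]/q[2]+im["cy"]
E
python3 - <<'E'
from h import *
print(observe())
for c in("scene","top"):
    im=get_image(c); cv2.imwrite(f"pics/{c}0.png",im["image"][:,:,::-1])
    print(c,{k:np.round(im[k],3) for k in im if k!="image"})
    for l,z in(("power_supply",.042),("carry_handle",.042),("base_edge",0),("middle",.042),("bottle",0),("tape_roll",0),("charger",0)):
        for r in place_of(l,c)[:3]:
            u,v=np.array(r["point"])*[640,400]; print(l,round(r["score"],2),round(u),round(v),at(im,u,v,z).round(3))
E
```

```text
{'clock': 0.0, 'joints': array([-1.23359209,  0.43520095,  0.02495097,  1.57411073, -0.01163568,
        1.13400248, -0.07509848]), 'dq': array([-0.00044518,  0.00179535,  0.00084699,  0.00123226, -0.00146685,
        0.00044621, -0.00046444]), 'joint_efforts': array([-4.52731610e-04, -6.67864537e+01,  9.84599032e-01, -3.14461005e+01,
       -6.06590370e-02,  4.26345645e-02,  1.65691072e-04]), 'position': array([0.26590919, 0.56503474, 0.22595313]), 'ee_rot': array([-6.85332406e-01, -3.06567798e+00,  2.44646043e-03]), 'force': array([0.31594094, 0.5687722 , 0.03610977]), 'ft_torque': array([-0.00112019, -0.01488695,  0.00222566]), 'gripper_force': 0.0, 'width': 1.0021439038760613}
scene {'fx': np.float64(517.044), 'fy': np.float64(517.044), 'cx': np.float64(325.93), 'cy': np.float64(194.764), 'position': array([ 1.591, -0.673,  1.133]), 'orientation': array([-2.08 , -1.089,  0.474])}
power_supply 0.95 186 226 [ 0.477 -0.385  0.042]
power_supply 0.93 265 202 [ 0.519 -0.138  0.042]
carry_handle 0.75 319 190 [0.567 0.031 0.042]
carry_handle 0.74 319 139 [0.338 0.188 0.042]
carry_handle 
[... 550 characters left out ...]
: np.float64(375.332), 'cx': np.float64(319.545), 'cy': np.float64(199.07), 'position': array([0.463, 0.039, 1.031]), 'orientation': array([-2.097,  2.162, -0.17 ])}
power_supply 0.79 275 265 [0.462 0.164 0.042]
power_supply 0.7 488 255 [ 0.47  -0.388  0.042]
power_supply 0.68 394 240 [ 0.516 -0.148  0.042]
carry_handle 0.83 324 228 [0.554 0.034 0.042]
carry_handle 0.74 260 319 [0.327 0.206 0.042]
base_edge 0.78 278 265 [0.462 0.162 0.   ]
middle 0.75 270 288 [0.403 0.18  0.042]
middle 0.69 482 282 [ 0.403 -0.365  0.042]
bottle 0.81 377 149 [ 0.779 -0.122  0.   ]
tape_roll 0.65 160 221 [0.59  0.488 0.   ]
charger 0.79 476 215 [ 0.58  -0.384  0.   ]
charger 0.43 374 149 [ 0.777 -0.115  0.   ]
```

View pics/scene0.png

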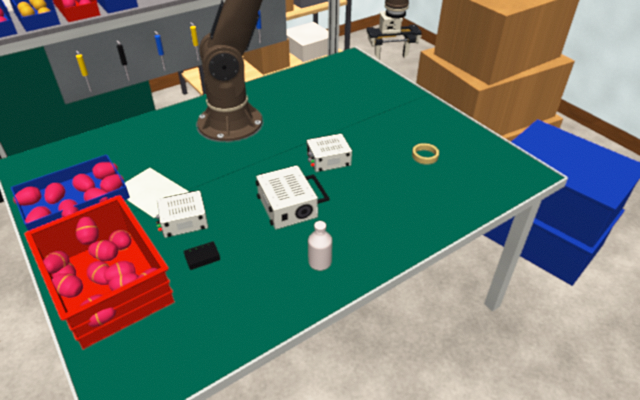

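View pics/top0.png

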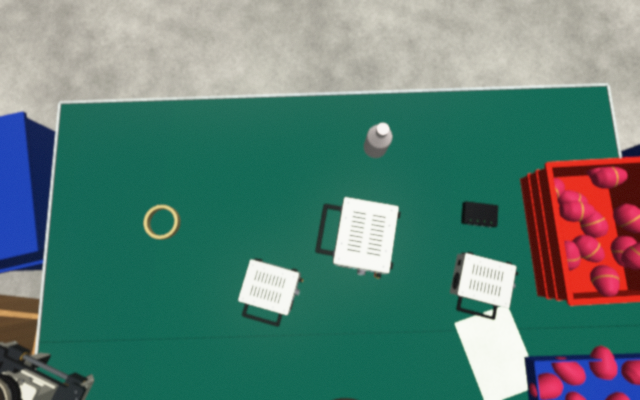

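The scene has three look-alike supplies. In the top view they are the middle one (365,235), left (269,288) and right (486,280). The middle one's top face is about 70x57 px, or roughly 170x140 mm at z=0.084, so it fits the size given. The other two are only about 55x42 px. I'll confirm this with sizes and one crop.

```bash
python3 - <<'E'
from h import *
im=get_image("top"); I=im["image"]
cv2.imwrite("pics/crop1.png",cv2.resize(I[180:290,300:420,::-1],None,fx=5,fy=5,interpolation=cv2.INTER_CUBIC))
w=(I.min(2)>170).astype(np.uint8)
n,L,S,C=cv2.connectedComponentsWithStats(w)
for i in range(1,n):
    if 800<S[i,4]<6000 and 180<C[i][1]<310 :
        m=cv2.morphologyEx((L==i).astype(np.uint8),cv2.MORPH_CLOSE,np.ones((5,5)))
        c=max(cv2.findContours(m,0,2)[0],key=cv2.contourArea)
        P=np.array([at(im,*q[0],.084)[:2] for q in c],np.float32)*1000
        print(C[i].round(),"z=.084 rect centre,size,angle",cv2.minAreaRect(P),cv2.boxPoints(cv2.minAreaRect(P)).round())
b=(I[190:270,300:345].max(2)<70)
v,u=np.nonzero(b); print(len(u)); 
bar=np.array([at(im,a+300,c+190,.042)[:2] for a,c in zip(u,v)],np.float32)*1000
print("handle px rect",cv2.minAreaRect(bar),cv2.boxPoints(cv2.minAreaRect(bar)).round())
E
```

```text
[366. 235.] z=.084 rect centre,size,angle ((530.2118530273438, -69.32238006591797), (139.69729614257812, 172.4381561279297), 78.13246154785156) [[ 431. -120.]
 [ 600. -155.]
 [ 629.  -19.]
 [ 460.   17.]]
[269. 287.] z=.084 rect centre,size,angle ((409.538330078125, 176.4166259765625), (128.27783203125, 104.89048767089844), 72.75651550292969) [[340. 131.]
 [441. 100.]
 [479. 222.]
 [378. 253.]]
317
handle px rect ((550.9967651367188, 25.756324768066406), (46.115970611572266, 130.62484741210938), 77.81717681884766) [[482.  17.]
 [610. -11.]
 [620.  35.]
 [492.  62.]]
```

View pics/crop1.png

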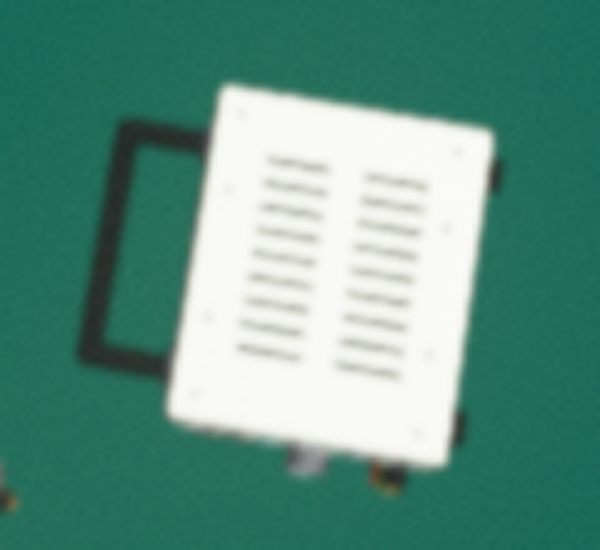

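```bash
cat >> h.py <<'E'
zs=np.array([.206,.9786,0]); xs=np.array([.9786,-.206,0]); Z=np.array([0,0,1.]); BAR=np.array([.5545,.042,.042])
def frame(phi): # tool tilt from straight down towards +zs, degrees
    a=np.radians(phi); d=zs*np.sin(a)-Z*np.cos(a); return np.column_stack([-xs,np.cross(d,-xs),d])
def go(p,M):
    s=observe(); A=R.from_rotvec(s["ee_rot"]); B=R.from_matrix(M)
    print("turn/4deg",(np.degrees((A.inv()*B).as_rotvec())/4).round(2),"shift after turn/20mm",(B.inv().apply(np.array(p)-s["position"])/.02).round(2),"shift before",(A.inv().apply(np.array(p)-s["position"])/.02).round(2))
E
python3 - <<'E'
from h import *
M=frame(-20);print(M.round(2));go(BAR+M[:,2]*(.017-.12),M)
E
```

```text
[[-0.98  0.19 -0.07]
 [ 0.21  0.92 -0.33]
 [-0.   -0.34 -0.94]]
turn/4deg [ 4.98 -0.58 -3.3 ] shift after turn/20mm [-19.5  -18.12  11.28] shift before [-23.79 -15.83   4.4 ]
```

```bash
python3 -m handwheel '[[0,0,0,1,-0.1,-0.65],[0,0,0,1,-0.1,-0.65],[0,0,0,1,-0.1,-0.65],[0,0,0,1,-0.1,-0.65],[0,0,0,1,-0.1,-0.65],[-0.8,-0.7,0,0,0,0],[-0.8,-0.7,0,0,0,0],[-0.8,-0.7,0,0,0,0]]' 0.32 20
python3 -m handwheel '[[-0.8,-0.7,0.3,0,0,0],[-0.8,-0.7,0.3,0,0,0],[-0.8,-0.7,0.3,0,0,0],[-0.8,-0.7,0.3,0,0,0],[-0.8,-0.7,0.3,0,0,0],[-0.8,-0.7,0.3,0,0,0],[-0.8,-0.7,0.3,0,0,0],[-0.8,-0.7,0.3,0,0,0]]'
python3 -m handwheel '[[-0.8,-0.7,0.3,0,0,0],[-0.8,-0.7,0.3,0,0,0],[-0.8,-0.7,0.3,0,0,0],[-0.8,-0.7,0.3,0,0,0],[-0.8,-0.7,0.3,0,0,0],[-0.8,-0.7,0.3,0,0,0],[-0.8,-0.7,0.3,0,0,0],[0,0,0,0,0,0]]'
python3 - <<'E'
from h import *
M=frame(-20);go(BAR+M[:,2]*(.017-.12),M); print(observe()["joints"].round(2),observe()["clock"])
E
```

```text
clock: 1.52
position: [0.3061, 0.5156, 0.2408]
ee_rot: [-0.322, -3.037, 0.536]
force: [1.0, -0.2, 0.2]
width: 0.47
gripper_force: 0.0
clock: 2.18
position: [0.406, 0.3681, 0.2353]
ee_rot: [-0.326, -3.038, 0.533]
force: [0.1, 0.5, -1.1]
width: 0.319
gripper_force: 0.0
clock: 2.85
position: [0.4947, 0.2361, 0.2291]
ee_rot: [-0.336, -3.037, 0.538]
force: [-0.8, -0.4, 0.2]
width: 0.319
gripper_force: 0.0
turn/4deg [-0.02 -0.07 -0.17] shift after turn/20mm [-4.93 -5.14  6.68] shift before [-5.02 -5.08  6.66]
[-0.76  0.47  0.11  1.58  0.17  1.37  0.64] 2.85
```

```bash
python3 -m handwheel '[[-0.7,-0.7,0.7,0,-0.07,-0.17],[-0.7,-0.7,0.7,0,0,0],[-0.7,-0.7,0.7,0,0,0],[-0.7,-0.7,0.7,0,0,0],[-0.7,-0.7,0.7,0,0,0],[-0.7,-0.8,0.8,0,0,0],[-0.7,-0.8,0.8,0,0,0],[0,0,0,0,0,0]]'
python3 - <<'E'
from h import *
M=frame(-20);go(BAR+M[:,2]*(.017-.12),M); print(observe()["joints"].round(2),observe()["clock"])
im=get_image("top");o=observe()
c=im["image"][160:310,250:430,::-1]; c=cv2.resize(c,None,fx=4,fy=4,interpolation=cv2.INTER_CUBIC)
cv2.imwrite("pics/c2.png",c); print(proj(im,BAR),proj(im,o["position"]))
E
```

```text
clock: 3.52
position: [0.5618, 0.0875, 0.1663]
ee_rot: [-0.316, -3.039, 0.542]
force: [-1.4, -0.2, 0.1]
width: 0.321
gripper_force: 0.0
turn/4deg [-0.06 -0.03  0.01] shift after turn/20mm [-0.11 -0.04  1.48] shift before [-0.12 -0.03  1.48]
[-0.54  0.51  0.16  1.68  0.23  1.17  0.86] 3.5167
(np.float64(321.3895876174022), np.float64(227.6573911853982)) (np.float64(300.03709560017217), np.float64(220.39805689318783))
```

View pics/c2.png

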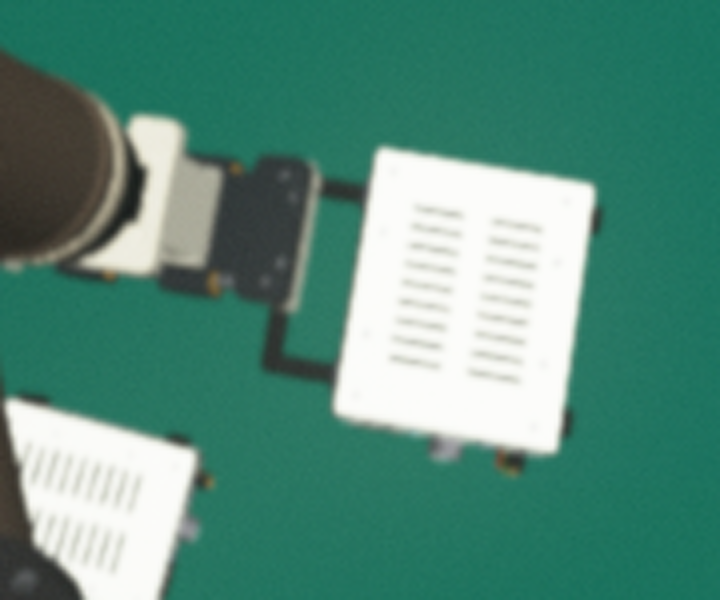

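The gripper sits square to the handle, above the bar (bar in the crop near (285,270)), and the case is untouched. I'll descend along the tool axis.

```bash
python3 -m handwheel '[[-0.1,-0.04,0.8,0,0,0],[0,0,0.9,0,0,0],[0,0,0.9,0,0,0],[0,0,0.9,0,0,0],[0,0,0.9,0,0,0],[0,0,0.8,0,0,0],[0,0,0.8,0,0,0],[0,0,0,0,0,0]]'
python3 - <<'E'
from h import *
M=frame(-20);go(BAR+M[:,2]*(.017),M)
E
```

```text
clock: 4.23
position: [0.5526, 0.0529, 0.0524]
ee_rot: [-0.304, -3.038, 0.538]
force: [-0.8, -0.3, -0.1]
width: 0.32
gripper_force: 0.0
turn/4deg [-0.03 -0.05  0.13] shift after turn/20mm [-0.2  -0.3   1.52] shift before [-0.21 -0.3   1.52]
```

```bash
python3 -m handwheel '[[-0.2,-0.3,0,0,0,0.13],[0,0,0.5,0,0,0],[0,0,0.5,0,0,0],[0,0,0.5,0,0,0],[0,0,0,0,0,0],[0,0,0,0,0,0]]'
python3 - <<'E'
from h import *
M=frame(-20);go(BAR+M[:,2]*(.017),M)
E
```

```text
clock: 4.73
position: [0.5544, 0.0378, 0.0266]
ee_rot: [-0.316, -3.039, 0.538]
force: [0.2, 0.1, 0.0]
width: 0.322
gripper_force: 0.0
turn/4deg [-0.02 -0.04  0.01] shift after turn/20mm [ 0.04 -0.07  0.06] shift before [ 0.04 -0.07  0.06]
```

```bash
python3 -m handwheel '[[0,0,0,0,0,0],[0,0,0,0,0,0],[0,0,0,0,0,0],[0,0,0,0,0,0],[0,0,0,0,0,0],[0,0,0,0,0,0]]' 0 20
python3 - <<'E'
from h import *
o=observe();M=R.from_rotvec(o["ee_rot"]).as_matrix(); print(o["width"]*92,o["force"],o["gripper_force"])
b0=o["position"]-.017*M[:,2]; print("bar in grip",b0.round(4))
# arc: bar in plane (t along zs, h). base edge pivot at t=-.1845,h=0
def bar(th):
    def pt(q,th,piv,pw): # q=(ys,zs) supply coords ; lying: zs->+t, ys->-h
        y,z=q[0]-piv[0],q[1]-piv[1]; c,s=np.cos(th),np.sin(th)
        return np.array(pw)+[c*z+s*y, s*z-c*y]
    t32=np.radians(32.0)
    e=(.042,.008); f=(.037,0)
    if th<=t32: return pt((0,.1925),th,e,(-.1845,0))
    fw=pt(f,t32,e,(-.1845,0)); return pt((0,.1925),th,f,fw)
k=.6;phi0=-20
P=[]
for th in range(0,91,5):
    t=np.radians(th); x=bar(t); B=BAR+zs*x[0]+Z*(x[1]-.042)
    phi=phi0+k*th; P.append((th,phi,x,B+frame(phi)[:,2]*.017,frame(phi)))
for a,b in zip(P,P[1:]):
    d=a[4].T@(b[3]-a[3])/.02
    print(b[0],b[2].round(4),"tcp",b[3].round(4),"row shift",d.round(2),"turn x",-k*5/4)
E
```

```text
clock: 5.23
position: [0.5553, 0.0381, 0.0276]
ee_rot: [-0.316, -3.041, 0.537]
force: [-0.8, -0.5, 5.5]
width: 0.136
gripper_force: 20.0
12.473059111929938 [-0.76109901 -0.45575286  5.53082713] 20.001019835472107
bar in grip [0.5565 0.0438 0.0436]
5 [-0.0044  0.0579] tcp [0.5526 0.0329 0.0417] row shift [-0.   -0.43 -0.67] turn x -0.75
10 [-0.0101  0.0734] tcp [0.5516 0.0281 0.0569] row shift [-0.   -0.46 -0.66] turn x -0.75
15 [-0.0172  0.0883] tcp [0.5503 0.022  0.0716] row shift [ 0.   -0.48 -0.64] turn x -0.75
20 [-0.0255  0.1026] tcp [0.5488 0.0147 0.0857] row shift [ 0.   -0.5  -0.62] turn x -0.75
25 [-0.035  0.116] tcp [0.547  0.0063 0.0991] row shift [-0.   -0.52 -0.6 ] turn x -0.75
30 [-0.0457  0.1286] tcp [ 0.545  -0.0033  0.1116] row shift [-0.   -0.54 -0.58] turn x -0.75
35 [-0.0575  0.1407] tcp [ 0.5427 -0.0139  0.1237] row shift [-0.   -0.56 -0.59] turn x -0.75
40 [-0.0703  0.1521] tcp [ 0.5403 -0.0256  0.1351] row shift [-0.   -0.58 -0.58] turn x -0.75
45 [-0.084   0.1623] tcp [ 0.5376 -0.0382  0.1454] row shift [ 0.   -0.6  -0.56] turn x -0.75
50 [-0.0985  0.1712] tcp [ 0.5348 -0.0515  0.1545] row shift [-0.   -0.62 -0.53] turn x -0.75
55 [-0.1138  0.1789] tcp [ 0.5318 -0.0657  0.1623] row shift [-0.   -0.64 -0.51] turn x -0.75
60 [-0.1297  0.1852] tcp [ 0.5287 -0.0804  0.1689] row shift [-0.   -0.66 -0.49] turn x -0.75
65 [-0.1461  0.1901] tcp [ 0.5255 -0.0956  0.174 ] row shift [ 0.   -0.68 -0.46] turn x -0.75
70 [-0.1629  0.1935] tcp [ 0.5223 -0.1111  0.1778] row shift [ 0.   -0.69 -0.44] turn x -0.75
75 [-0.1799  0.1955] tcp [ 0.5189 -0.127   0.1801] row shift [-0.   -0.71 -0.41] turn x -0.75
80 [-0.1969  0.196 ] tcp [ 0.5156 -0.1429  0.181 ] row shift [ 0.   -0.72 -0.38] turn x -0.75
85 [-0.214  0.195] tcp [ 0.5122 -0.1589  0.1804] row shift [-0.   -0.73 -0.36] turn x -0.75
90 [-0.2309  0.1925] tcp [ 0.5089 -0.1747  0.1784] row shift [-0.   -0.74 -0.33] turn x -0.75
```

```bash
cat >> h.py <<'E'
B0=np.array([.5565,.0438,.0436])
def arc(th):
    def pt(q,th,piv,pw):
        y,z=q[0]-piv[0],q[1]-piv[1]; c,s=np.cos(th),np.sin(th)
        return np.array(pw)+[c*z+s*y, s*z-c*y]
    t32=np.radians(32.0); e=(.042,.008); f=(.037,0)
    x=pt((0,.1925),th,e,(-.1845,0)) if th<=t32 else pt((0,.1925),th,f,pt(f,t32,e,(-.1845,0)))
    return B0+zs*x[0]+Z*(x[1]-.042)
def plan(step=2.5,n=8,k=.6):
    o=observe(); M=R.from_rotvec(o["ee_rot"]); p=o["position"]; b=p-.017*M.as_matrix()[:,2]
    g=np.radians(np.arange(-3,93,.1)); A=np.array([arc(t) for t in g]); i=np.argmin(np.linalg.norm(A-b,axis=1)); th=np.degrees(g[i])
    print("theta %.1f"%th,"dev mm",((b-A[i])*1e3).round(1),"phi turn err",(np.degrees((M.inv()*R.from_matrix(frame(-20+k*th))).as_rotvec())/4).round(2),"F",np.round(o["force"],1),"gf",round(o["gripper_force"]),"J",o["joints"].round(2))
    P,Q=p,M
    for j in range(1,n+1):
        t=min(th+j*step,90); T=frame(-20+k*t); N=arc(np.radians(t))+T[:,2]*.017
        print((Q.inv().apply(N-P)/.02).round(2),(np.degrees((Q.inv()*R.from_matrix(T)).as_rotvec())/4).round(2)); P,Q=N,R.from_matrix(T)
E
python3 -m handwheel '[[0,-0.1,-0.17,-0.19,0,0],[0,-0.21,-0.34,-0.38,0,0],[0,-0.22,-0.33,-0.38,0,0],[0,-0.23,-0.33,-0.38,0,0],[0,-0.23,-0.33,-0.38,0,0],[0,-0.24,-0.32,-0.38,0,0],[0,-0.24,-0.32,-0.38,0,0],[0,-0.25,-0.31,-0.38,0,0]]' 0 25
python3 -c "from h import *;plan()"
```

```text
clock: 5.9
position: [0.5512, 0.0186, 0.0844]
ee_rot: [-0.322, -3.101, 0.228]
force: [-0.9, 2.8, -2.1]
width: 0.134
gripper_force: 25.0
theta 18.9 dev mm [0.  0.3 0.1] phi turn err [ 0.06 -0.    0.01] F [-0.9  2.8 -2.1] gf 25 J [-0.27  0.5   0.07  1.88  0.14  0.82  1.06]
[-0.   -0.27 -0.3 ] [-0.31 -0.    0.01]
[ 0.   -0.26 -0.3 ] [-0.38  0.    0.  ]
[-0.   -0.26 -0.3 ] [-0.38 -0.    0.  ]
[-0.   -0.27 -0.29] [-0.38 -0.   -0.  ]
[-0.   -0.27 -0.29] [-0.38  0.    0.  ]
[ 0.   -0.28 -0.3 ] [-0.38  0.   -0.  ]
[-0.   -0.28 -0.3 ] [-0.38  0.   -0.  ]
[-0.   -0.29 -0.29] [-0.38 -0.    0.  ]
```

```bash
python3 -m handwheel '[[0,-0.27,-0.3,-0.31,0,0],[0,-0.26,-0.3,-0.38,0,0],[0,-0.26,-0.3,-0.38,0,0],[0,-0.27,-0.29,-0.38,0,0],[0,-0.27,-0.29,-0.38,0,0],[0,-0.28,-0.3,-0.38,0,0],[0,-0.28,-0.3,-0.38,0,0],[0,-0.29,-0.29,-0.38,0,0]]'
python3 -c "from h import *;plan()"
```

```text
clock: 6.57
position: [0.5429, -0.0215, 0.1344]
ee_rot: [0.324, 3.117, 0.093]
force: [0.4, 1.1, -2.5]
width: 0.133
gripper_force: 25.0
theta 39.0 dev mm [ 0.1 -0.2 -0.1] phi turn err [0.   0.01 0.  ] F [ 0.4  1.1 -2.5] gf 25 J [ 0.    0.4  -0.03  1.89 -0.06  0.84  1.38]
[ 0.01 -0.29 -0.29] [-0.37  0.01  0.  ]
[-0.   -0.3  -0.28] [-0.38  0.    0.  ]
[-0.   -0.3  -0.28] [-0.38 -0.    0.  ]
[-0.   -0.31 -0.27] [-0.38  0.   -0.  ]
[ 0.   -0.31 -0.27] [-0.38  0.    0.  ]
[-0.   -0.32 -0.26] [-0.38 -0.   -0.  ]
[ 0.   -0.32 -0.25] [-0.38  0.    0.  ]
[ 0.   -0.33 -0.25] [-0.38  0.   -0.  ]
```

```bash
python3 -m handwheel '[[0,-0.29,-0.29,-0.37,0,0],[0,-0.3,-0.28,-0.38,0,0],[0,-0.3,-0.28,-0.38,0,0],[0,-0.31,-0.27,-0.38,0,0],[0,-0.31,-0.27,-0.38,0,0],[0,-0.32,-0.26,-0.38,0,0],[0,-0.32,-0.25,-0.38,0,0],[0,-0.33,-0.25,-0.38,0,0]]'
python3 -c "from h import *;plan(2)"
```

```text
clock: 7.23
position: [0.5318, -0.0755, 0.1699]
ee_rot: [0.319, 3.067, 0.418]
force: [0.0, 2.8, 1.6]
width: 0.133
gripper_force: 25.0
theta 59.0 dev mm [0.4 0.1 0.6] phi turn err [0.03 0.02 0.01] F [0.  2.8 1.6] gf 25 J [ 0.3   0.37 -0.1   1.86 -0.3   0.93  1.76]
[ 0.02 -0.28 -0.17] [-0.27  0.02  0.01]
[ 0.   -0.27 -0.19] [-0.3  0.   0. ]
[-0.   -0.27 -0.19] [-0.3  0.   0. ]
[-0.   -0.27 -0.18] [-0.3  0.   0. ]
[ 0.   -0.27 -0.18] [-0.3  0.  -0. ]
[-0.   -0.28 -0.17] [-0.3  0.  -0. ]
[ 0.   -0.28 -0.17] [-0.3  0.  -0. ]
[-0.   -0.28 -0.17] [-0.3  0.  -0. ]
```

Following the arc well; slower from here, past the balance point.

```bash
python3 -m handwheel '[[0.02,-0.28,-0.17,-0.27,0,0],[0,-0.27,-0.19,-0.3,0,0],[0,-0.27,-0.19,-0.3,0,0],[0,-0.27,-0.18,-0.3,0,0],[0,-0.27,-0.18,-0.3,0,0],[0,-0.28,-0.17,-0.3,0,0],[0,-0.28,-0.17,-0.3,0,0],[0,-0.28,-0.17,-0.3,0,0]]'
python3 -c "from h import *;plan(1.5,12)"
```

```text
clock: 7.9
position: [0.5212, -0.1256, 0.1823]
ee_rot: [0.312, 3.006, 0.665]
force: [0.1, 2.1, 4.2]
width: 0.135
gripper_force: 25.0
theta 75.1 dev mm [ 0.3 -0.1  0.6] phi turn err [-0.03  0.04  0.01] F [0.1 2.1 4.2] gf 25 J [ 0.51  0.42 -0.12  1.82 -0.44  1.04  2.02]
[ 0.02 -0.22 -0.09] [-0.25  0.04  0.01]
[ 0.   -0.21 -0.12] [-0.23 -0.    0.  ]
[-0.   -0.22 -0.12] [-0.23  0.   -0.  ]
[-0.   -0.22 -0.11] [-0.23 -0.    0.  ]
[ 0.   -0.22 -0.11] [-0.23  0.    0.  ]
[-0.   -0.22 -0.11] [-0.23 -0.   -0.  ]
[ 0.   -0.22 -0.11] [-0.23  0.   -0.  ]
[ 0.   -0.22 -0.11] [-0.23  0.    0.  ]
[-0.   -0.22 -0.1 ] [-0.23 -0.    0.  ]
[-0.   -0.21 -0.09] [-0.21  0.   -0.  ]
[0. 0. 0.] [0. 0. 0.]
[0. 0. 0.] [0. 0. 0.]
```

```bash
python3 -m handwheel '[[0.02,-0.22,-0.09,-0.25,0,0],[0,-0.21,-0.12,-0.23,0,0],[0,-0.22,-0.12,-0.23,0,0],[0,-0.22,-0.11,-0.23,0,0],[0,-0.22,-0.11,-0.23,0,0],[0,-0.15,-0.08,-0.15,0,0],[0,-0.15,-0.08,-0.15,0,0],[0,0,0,0,0,0]]'
python3 -c "from h import *;plan(0.7,8)"
```

```text
clock: 8.57
position: [0.5145, -0.1579, 0.1823]
ee_rot: [0.311, 2.957, 0.812]
force: [-1.0, -1.1, 10.4]
width: 0.136
gripper_force: 25.0
theta 85.2 dev mm [ 0.4 -0.1  0.4] phi turn err [-0.1   0.06 -0.01] F [-1.  -1.1 10.4] gf 25 J [ 0.63  0.47 -0.13  1.78 -0.51  1.12  2.15]
[ 0.02 -0.11 -0.03] [-0.2   0.06 -0.01]
[-0.   -0.1  -0.05] [-0.11  0.    0.  ]
[-0.   -0.1  -0.05] [-0.11  0.   -0.  ]
[-0.   -0.1  -0.05] [-0.11  0.    0.  ]
[-0.   -0.1  -0.05] [-0.11 -0.    0.  ]
[ 0.   -0.1  -0.05] [-0.11  0.   -0.  ]
[ 0.   -0.09 -0.04] [-0.09 -0.   -0.  ]
[0. 0. 0.] [0. 0. 0.]
```

```bash
python3 -m handwheel '[[0.02,-0.11,-0.06,-0.15,0,0],[0,-0.1,-0.06,-0.11,0,0],[0,-0.1,-0.05,-0.11,0,0],[0,-0.1,-0.05,-0.11,0,0],[0,-0.1,-0.05,-0.11,0,0],[0,-0.1,-0.05,-0.11,0,0],[0,-0.09,-0.04,-0.09,0,0],[0,0,0,0,0,0]]'
python3 - <<'E'
from h import *
plan(.5,2); im=get_image("scene")
cv2.imwrite("pics/s3.png",cv2.resize(im["image"][80:280,150:400,::-1],None,fx=3,fy=3,interpolation=cv2.INTER_CUBIC))
E
```

```text
clock: 9.23
position: [0.5113, -0.173, 0.1807]
ee_rot: [0.307, 2.929, 0.891]
force: [1.2, -1.8, 6.5]
width: 0.13
gripper_force: 25.0
theta 89.9 dev mm [ 0.3 -0.3  0.7] phi turn err [-0.02  0.07 -0.  ] F [ 1.2 -1.8  6.5] gf 25 J [ 0.68  0.51 -0.13  1.75 -0.54  1.16  2.21]
[ 0.02 -0.02  0.03] [-0.04  0.07 -0.  ]
[0. 0. 0.] [0. 0. 0.]
```

View pics/s3.png

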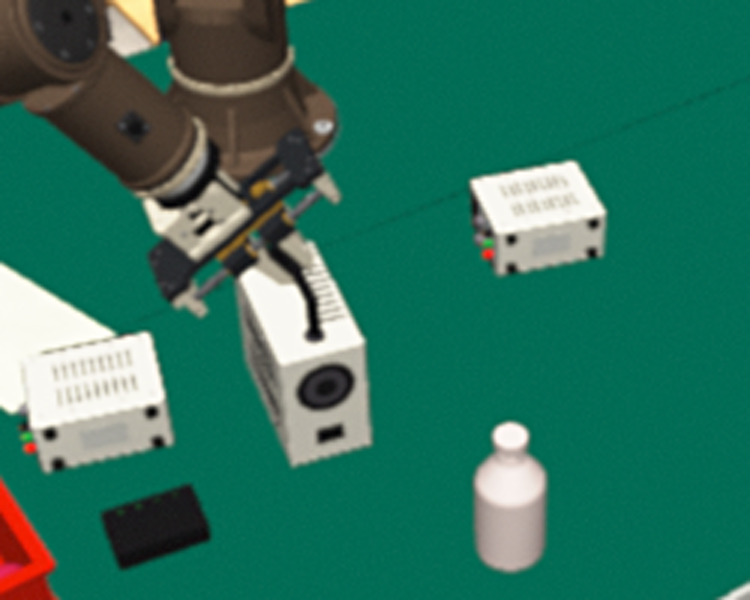

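The supply stands upright, its back panel at (330,400) in the crop, and the bystanders are untouched. I'll ease it onto its -y feet, then open slowly.

```bash
python3 -m handwheel '[[0,-0.06,0.02,0,0,0],[0,-0.05,0.02,0,0,0],[0,0,0,0,0,0],[0,0,0,0,0,0]]' 0 10
python3 -m handwheel '[[0,0,0,0,0,0],[0,0,0,0,0,0]]' 0 3
python3 -c "from h import *;plan(.5,1)"
```

```text
clock: 9.62
position: [0.5112, -0.1739, 0.1797]
ee_rot: [0.306, 2.929, 0.89]
force: [-0.2, -2.8, 13.4]
width: 0.134
gripper_force: 10.0
clock: 9.78
position: [0.5107, -0.1734, 0.1787]
ee_rot: [0.306, 2.93, 0.891]
force: [2.0, -0.7, 4.4]
width: 0.137
gripper_force: 3.0
theta 90.2 dev mm [-0.1  0.2 -1.1] phi turn err [-0.07  0.05  0.01] F [ 2.  -0.7  4.4] gf 3 J [ 0.68  0.51 -0.13  1.76 -0.54  1.16  2.21]
[-0.    0.06 -0.04] [-0.04  0.05  0.01]
```

```bash
python3 -m handwheel '[[0,0,0,0,0,0],[0,0,0,0,0,0],[0,0,0,0,0,0],[0,0,0,0,0,0]]' 0.3
python3 -m handwheel '[[0,0,-0.3,0,0,0],[0,0,-0.5,0,0,0],[0,0,-0.6,0,0,0],[0,0,-0.8,0,0,0],[0,0,-0.8,0,0,0],[0,0,-0.8,0,0,0],[0,0,-0.8,0,0,0],[0,0,0,0,0,0]]'
python3 - <<'E'
from h import *
im=get_image("scene")
cv2.imwrite("pics/s4.png",cv2.resize(im["image"][80:280,150:400,::-1],None,fx=3,fy=3,interpolation=cv2.INTER_CUBIC))
for zc,l in((.1925,"carry_handle"),):
  for c in("scene","top"):
    im=get_image(c)
    for r in place_of(l,c)[:3]:
        print(c,round(r["score"],2),at(im,*(np.array(r["point"])*[640,400]),zc).round(3))
print(arc(np.pi/2))
E
```

```text
clock: 10.12
position: [0.5095, -0.1723, 0.1767]
ee_rot: [0.306, 2.935, 0.894]
force: [-0.7, -0.2, -0.1]
width: 0.299
gripper_force: 0.0
clock: 10.78
position: [0.4999, -0.2257, 0.2559]
ee_rot: [0.308, 2.932, 0.887]
force: [-0.2, -0.7, -0.3]
width: 0.299
gripper_force: 0.0
scene 0.81 [0.518 0.072 0.192]
scene 0.79 [ 0.511 -0.191  0.193]
scene 0.69 [ 0.515 -0.392  0.192]
top 0.92 [ 0.349 -0.283  0.192]
top 0.64 [ 0.512 -0.179  0.192]
top 0.6 [0.347 0.179 0.192]
[ 0.5089276  -0.18219199  0.19410089]
```

View pics/s4.png

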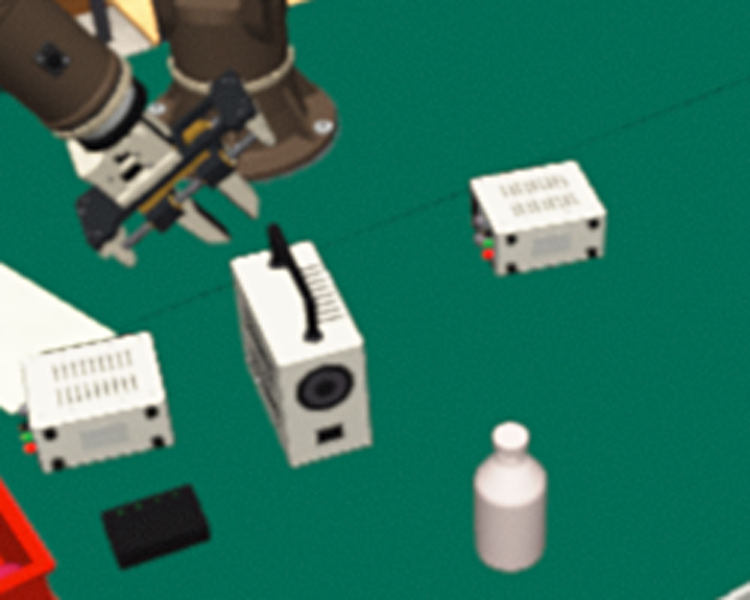

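The supply stands upright on its feet (crop (305,355)) and the gripper is clear of it. Everything else is in place, so I'm handing in.

```bash
python3 -m handwheel '[[0,0,-0.5,0,0,0],[0,0,0,0,0,0],[0,0,0,0,0,0],[0,0,0,0,0,0]]'; python3 -c "from cell import *;print(sign_off())"
```

```text
clock: 11.37
position: [0.4983, -0.2279, 0.2615]
ee_rot: [0.306, 2.934, 0.894]
force: [0.3, -0.2, -0.4]
width: 0.3
gripper_force: 0.0
the job is handed in; nothing more can be done
None
```

The power supply is standing on its four feet, lowered under control and released; the bottle and charger show unmoved in the last picture, the arm never went near the tape roll (outside that view), and the job was handed in at 11.4 s.

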